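Unload the kiln shelf into the carrying rack, keeping the firing order

ROBOT

A 6-joint arm with a two-finger parallel gripper is mounted at the origin on the work surface. World frame = base frame: x ahead of the robot, y to its left, z up, the work surface at z = 0. Lengths are in mm, angles in degrees, forces in N, time in s.
With the tool pointing down it reaches from about 300 to 850 mm from the base axis. Payload 4.2 kg.
Tool frame: the origin (TCP) lies on the mounting face of the last link; the fingertips stand 191 mm ahead of it and the grasp point (between the pads) lies 172 mm ahead of it; z points along the fingers, y is the direction in which the jaws open and shut (so a half turn about z gives the same grasp; the last joint's range is limited). The gripper opens to 91 mm and grips with 3 to 60 N. Pads are 32 mm wide; open, the fingers measure 118 mm over their backs; the gripper's body (76 mm by 178 mm) begins 60 mm behind the grasp point.
Start: joints at [66.291, 18.312, 89.639, -0, 72.044, -1.146], TCP at [220.624, 530.988, 404.776] pointing down, gripper open.
Joint ranges: [-177.97, 177.97], [-48.28, 115.42], [12.27, 149.76], [-77.06, 257.06], [2.81, 150.46], [-146.56, 146.56]. Speed limits (degrees/s): [147.25, 147.25, 180, 180, 180, 180].

INTERFACE

Orientations are given as [roll, pitch, yaw] about the fixed x, y, z axes, in that order (R = Rz(yaw) Ry(pitch) Rx(roll)).
In Python, from workcell import env gives the robot as it stands.
- The arm moves only by the shell command python3 -m handwheel 'ROWS' [FORCE]. ROWS is JSON, a list of rows, each an object with "gripper": the opening in per cent of the stroke, from 0 (shut) to 100 (fully open); "travel": the shift along the tool's x, y, z in m, a list of three; "twist": the turn about the tool's z in rad. In form: [{"gripper": gripper, "travel": [x, y, z], "twist": twist}, ...]. A call has 1 to 5 rows; each row shifts and turns the commanded pose from where the row before left it, along the tool's axes as they then stand; what a row does not reach is not made up. A row lasts 1/12 s, in which the tool goes at most 41.7 mm and 7.16 degrees, less where a joint would pass 70% of its speed; a pose out of reach is approached as far as the arm can. A call with a gripper value outside its range is refused whole. The fingers move at their own pace and stop on an object; FORCE is the grip in N (left out, the last holds). Time passes only in rows, so rows that do not move let the fingers close. It gives the time, the measured TCP pose, the force and the opening at its end, in the units of the state.
- env.state(): the state, without advancing time (a new reading comes with each control period).
- env.grab_frame(name): name is "scene" or "top" or "wrist"; returns a dict with "frame" (384x512x3 uint8, red, green, blue), "intrinsics" (3x3 intrinsics, pixels), "extrinsics" (4x4, takes a point from camera to world coordinates). Camera axes: x right, y down, z forward; pixel columns grow to the right and rows downward; lengths in mm; the calibration is good to about 2 mm. A picture is of the moment at which its call begins. There is no depth.
- env.job_done(): hands the job in, once; it reports no verdict.
Trained networks look in the newest picture that a camera, given by its name, has taken for a name from the list of things; names that differ only in an ending like _2 or _b are one class to them, and where a whole thing is asked for, a point or a joint stands for the part that bears it (a point fixed in the world has none). Each returns a list of dicts, best first, with "confidence" (0 to 1); they miss things now and then, are a little off and sometimes report something else, mostly with a low value. They report only what shows in the picture. A call takes as long as a camera call. They do not tell look-alikes from the thing itself.
- env.trace(camera, thing): "pixels" (384x512 bool, what is visible of it) and "uv" ([column, row] in pixels, amid what is visible of it).
- env.pinpoint(camera, thing): "uv" ([column, row] in pixels: a listed point, or the origin of a listed thing).
The state is a dict: "time_s": time; "qpos": joint angles; "qvel": joint speeds; "effort": joint torques, N m; "ee_pos": TCP position; "ee_rot": TCP orientation; "force": force on the tool from outside, world axes, zero at the start; "torque": the same for the moment, N m; "gripper_width": finger opening in mm.
Only numpy, scipy, OpenCV 4.12 (cv2) and the standard library are available. Lean on these libraries where they do the work, as an engineer would, in place of code of your own. Each camera call takes 0.05 s, during which the arm holds its last target. There are 200 camera calls.

TASK

Unload the four coloured porcelain cups from the kiln shelf into the pockets of the wooden carrying rack, one cup to a pocket, in the same left-to-right order in which they stand on the shelf, so that each can still be traced to its place in the firing. Set them down gently and upright, each with its foot fully down in its pocket. Leave the coloured discs they were fired on lying where they are on the shelf.

Things in the scene. Friction and masses are not known exactly. Their poses are not given: they have to be found in the camera images.
- cup_blue: blue porcelain espresso cup without handle, open at the top, same shape as the others: 66 mm tall, outside diameter 42 mm at the foot, 54 mm at 20 mm height, growing to 56 mm at the rim; wall 3.5 mm; about 110 g. Origin: centre of the underside of the foot, z up through the mouth. At the start it stands on the blue disc.
- cup_green: green porcelain espresso cup without handle, open at the top, same shape as the others: 66 mm tall, outside diameter 42 mm at the foot, 54 mm at 20 mm height, growing to 56 mm at the rim; wall 3.5 mm; about 110 g. Origin: centre of the underside of the foot, z up through the mouth. At the start it stands on the green disc.
- cup_yellow: yellow porcelain espresso cup without handle, open at the top, same shape as the others: 66 mm tall, outside diameter 42 mm at the foot, 54 mm at 20 mm height, growing to 56 mm at the rim; wall 3.5 mm; about 110 g. Origin: centre of the underside of the foot, z up through the mouth. At the start it stands on the yellow disc.
- cup_red: red porcelain espresso cup without handle, open at the top, same shape as the others: 66 mm tall, outside diameter 42 mm at the foot, 54 mm at 20 mm height, growing to 56 mm at the rim; wall 3.5 mm; about 110 g. Origin: centre of the underside of the foot, z up through the mouth. At the start it stands on the red disc.
- disc_blue: blue flat round porcelain disc, diameter 74 mm, 6 mm thick, lying loose on the kiln shelf, about 60 g; the blue cup was fired on it. Origin: centre of its underside, z up. It stays where it is.
- disc_green: green flat round porcelain disc, diameter 74 mm, 6 mm thick, lying loose on the kiln shelf, about 60 g; the green cup was fired on it. Origin: centre of its underside, z up. It stays where it is.
- disc_yellow: yellow flat round porcelain disc, diameter 74 mm, 6 mm thick, lying loose on the kiln shelf, about 60 g; the yellow cup was fired on it. Origin: centre of its underside, z up. It stays where it is.
- disc_red: red flat round porcelain disc, diameter 74 mm, 6 mm thick, lying loose on the kiln shelf, about 60 g; the red cup was fired on it. Origin: centre of its underside, z up. It stays where it is.
- kiln_shelf: sand-coloured ceramic shelf, fixed, 126 (x) by 486 mm (y), top 40 mm above its origin (centre of underside, on the table). Discs lie on it in a row along y, near y = -135, -45, 45, 135 mm, in any order. +y is the left end seen from the robot, x points away from it (yaw within 0.2 rad). Beyond the row's ends stand a loose post (30 mm square, 100 mm tall) and a pack of cones (70 mm tall).
- rack: wooden rack, fixed, 110 (x) by 408 mm (y), parallel to the shelf within 0.05 rad, before or behind it. Origin: centre of underside, on the table; +y is the left end, as on the shelf. Four round pockets at x = 0, y = -135, -45, 45, 135 mm, 66 mm in diameter, 8 mm deep; their floors lie 30 mm, the board's top 38 mm above the origin. End cheeks rise to 58 mm at y = +-197 mm.
Things that resemble listed ones, but are neither listed nor needed, are in the scene too. Of the things that look like the cup_yellow, the smaller one is meant.

How it is judged (in metres and radians):
At the end, for the whole second after the job is handed in: Each cup stands upright (0.08 rad), at rest, its foot down on the floor (within 4 mm) of the rack pocket, 14 mm from its centre at most along and across, that has the same place in the row as the disc of its colour on the kiln shelf; every disc within 15 mm of its start (((y of disc_blue in the frame of kiln_shelf between -0.165 and -0.105 m and y of cup_blue in the frame of rack between -0.149 and -0.121 m) or (y of disc_blue in the frame of kiln_shelf between -0.075 and -0.015 m and y of cup_blue in the frame of rack between -0.059 and -0.031 m) or (y of disc_blue in the frame of kiln_shelf between 0.015 and 0.075 m and y of cup_blue in the frame of rack between 0.031 and 0.059 m) or (y of disc_blue in the frame of kiln_shelf between 0.105 and 0.165 m and y of cup_blue in the frame of rack between 0.121 and 0.149 m)) and x of cup_blue in the frame of rack between -0.014 and 0.014 m and z of cup_blue in the frame of rack between 0.026 and 0.034 m and angle between each of cup_blue, cup_green, cup_yellow, cup_red's own z axis and vertical below 0.08 rad and linear speed of each of cup_blue, cup_green, cup_yellow, cup_red below 0.02 m/s and distance of each of disc_blue, disc_green, disc_yellow, disc_red from where it was at the start of the episode below 0.015 m and ((y of disc_green in the frame of kiln_shelf between -0.165 and -0.105 m and y of cup_green in the frame of rack between -0.149 and -0.121 m) or (y of disc_green in the frame of kiln_shelf between -0.075 and -0.015 m and y of cup_green in the frame of rack between -0.059 and -0.031 m) or (y of disc_green in the frame of kiln_shelf between 0.015 and 0.075 m and y of cup_green in the frame of rack between 0.031 and 0.059 m) or (y of disc_green in the frame of kiln_shelf between 0.105 and 0.165 m and y of cup_green in the frame of rack between 0.121 and 0.149 m)) and x of cup_green in the frame of rack between -0.014 and 0.014 m and z of cup_green in the frame of rack between 0.026 and 0.034 m and ((y of disc_yellow in the frame of kiln_shelf between -0.165 and -0.105 m and y of cup_yellow in the frame of rack between -0.149 and -0.121 m) or (y of disc_yellow in the frame of kiln_shelf between -0.075 and -0.015 m and y of cup_yellow in the frame of rack between -0.059 and -0.031 m) or (y of disc_yellow in the frame of kiln_shelf between 0.015 and 0.075 m and y of cup_yellow in the frame of rack between 0.031 and 0.059 m) or (y of disc_yellow in the frame of kiln_shelf between 0.105 and 0.165 m and y of cup_yellow in the frame of rack between 0.121 and 0.149 m)) and x of cup_yellow in the frame of rack between -0.014 and 0.014 m and z of cup_yellow in the frame of rack between 0.026 and 0.034 m and ((y of disc_red in the frame of kiln_shelf between -0.165 and -0.105 m and y of cup_red in the frame of rack between -0.149 and -0.121 m) or (y of disc_red in the frame of kiln_shelf between -0.075 and -0.015 m and y of cup_red in the frame of rack between -0.059 and -0.031 m) or (y of disc_red in the frame of kiln_shelf between 0.015 and 0.075 m and y of cup_red in the frame of rack between 0.031 and 0.059 m) or (y of disc_red in the frame of kiln_shelf between 0.105 and 0.165 m and y of cup_red in the frame of rack between 0.121 and 0.149 m)) and x of cup_red in the frame of rack between -0.014 and 0.014 m and z of cup_red in the frame of rack between 0.026 and 0.034 m); the robot touches nothing.
It fails at once if a cup is tipped over (angle between any of cup_blue, cup_green, cup_yellow, cup_red's own z axis and vertical above 0.6 rad).
It fails at once if a cup is dropped (let go more than about 10 mm above where it lands) ((linear speed of cup_blue above 0.45 m/s and contact force between cup_blue and the fingers below 0.2 N) or (linear speed of cup_green above 0.45 m/s and contact force between cup_green and the fingers below 0.2 N) or (linear speed of cup_yellow above 0.45 m/s and contact force between cup_yellow and the fingers below 0.2 N) or (linear speed of cup_red above 0.45 m/s and contact force between cup_red and the fingers below 0.2 N)).
It fails at once if a cup is pushed hard onto the rack (more than 40 N) (contact force between any of cup_blue, cup_green, cup_yellow, cup_red and rack above 40 N).
It also fails if it takes over 96 s, if anything falls off the work surface, if the arm or the gripper's body presses on something with over 40 N, if the wrist force passes 120 N, or if a joint passes its speed limit or range.

## Working session

There is one attempt and no reset: what is moved stays moved. The work goes in short steps, Python scripts to look and compute and a shell command to move; the robot and the scene stay as the last step left them, time stands still between calls to the robot, and variables do not carry over. Pictures are saved under pics/ and viewed, about 12 in all and at most 16, crops included, and the job is handed in when it is done.

```bash
mkdir -p pics; ls
python3 - <<'E'
from workcell import env
import cv2,numpy as np
s=env.state();print(s['time_s'],s['ee_pos'],s['ee_rot'],s['gripper_width'])
for c in ['scene','top']:
    f=env.grab_frame(c);cv2.imwrite(f'pics/{c}0.png',f['frame'][...,::-1]);print(c,f['intrinsics'],f['extrinsics'])
    for n in ['cup_blue','cup_green','cup_yellow','cup_red','disc_blue','disc_green','disc_yellow','disc_red','kiln_shelf','rack']:
        print(n,[(np.round(d['uv']),round(d['confidence'],2)) for d in env.pinpoint(c,n)])
E
```

```text
pics
0.0 [220.56846042 530.82108404 403.92782208] [-1.79899355e+02 -1.45062886e-03  1.57437664e+02] 90.95714404528425
scene [[457.12782036   0.         266.68249248]
 [  0.         457.12782036 195.66071041]
 [  0.           0.           1.        ]] [[ 8.13934952e-01  4.21988046e-01 -3.99294356e-01  9.10475243e+02]
 [ 5.80884612e-01 -6.01919554e-01  5.47965253e-01 -5.16623604e+02]
 [-9.10829437e-03 -6.77952018e-01 -7.35049726e-01  6.92261292e+02]
 [ 0.00000000e+00  0.00000000e+00  0.00000000e+00  1.00000000e+00]]
cup_blue [(array([294., 124.]), 0.71)]
cup_green [(array([266., 147.]), 0.7), (array([295., 124.]), 0.53)]
cup_yellow [(array([157., 286.]), 0.92), (array([206., 189.]), 0.56), (array([234., 171.]), 0.36)]
cup_red [(array([238., 168.]), 0.56)]
disc_blue [(array([294., 129.]), 0.68), (array([236., 169.]), 0.38)]
disc_green [(array([271., 150.]), 0.54)]
disc_yellow [(array([208., 193.]), 0.78), (array([239., 169.]), 0.38)]
disc_red [(array([235., 169.]), 0.61), (array([297., 124.]), 0.19)]
kiln_shelf [(array([255., 178.]), 0.79)]
rack [(array([314., 214.]), 0.84)]
top [[420.36917024   0.         248.29239212]
 [  0.         420.36917024 189.71506857]
 [  0.           0.           1.        ]] [[-2.60538947e-02 -9.98440352e-01  4.93767013e-02  5.16182770e+02]
 [-9.99629932e-01  2.56347774e-02 -9.10260861e-03 -3.30689616e+01]
 [ 7.82265100e-03 -4.95955869e-02 -9.98738747e-01  9.87775871e+02]
 [ 0.00000000e+00  0.00000000e+00  0.00000000e+00  1.00000000e+00]]
cup_blue [(array([152., 223.]), 0.86)]
cup_green [(array([191., 228.]), 0.7)]
cup_yellow [(array([353., 215.]), 0.79), (array([270., 238.]), 0.6)]
cup_red [(array([230., 231.]), 0.71)]
disc_blue [(array([151., 224.]), 0.7)]
disc_green [(array([193., 229.]), 0.66)]
disc_yellow [(array([270., 238.]), 0.57)]
disc_red [(array([233., 233.]), 0.72)]
kiln_shelf [(array([216., 228.]), 0.86), (array([224., 159.]), 0.64)]
rack [(array([226., 157.]), 0.79)]
```

Run:
```python
import cv2
a=cv2.imread('pics/top0.png')[110:290,90:390];cv2.imwrite('pics/topc.png',cv2.resize(a,(800,480),interpolation=cv2.INTER_CUBIC))
```

```text
(no output)
```

View pics/scene0.png

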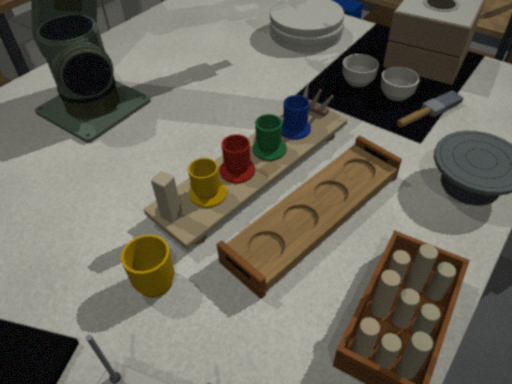

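View pics/topc.png

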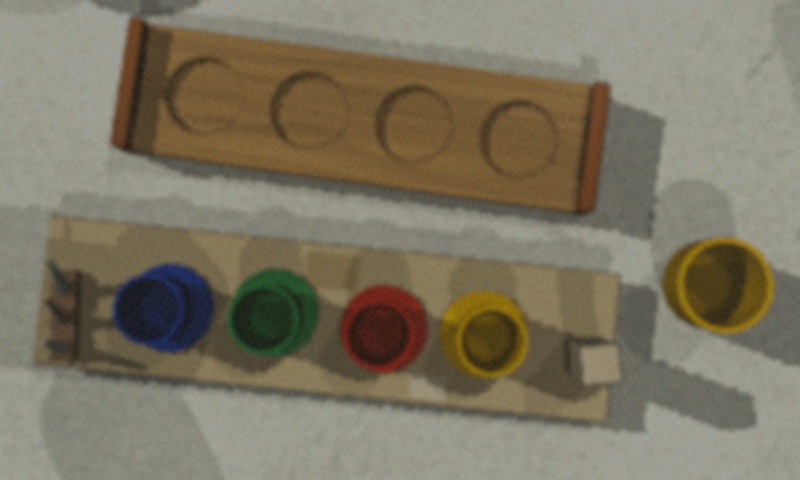

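The larger yellow cup, standing off the shelf at top (360,216) / scene (150,265), is a decoy. The smaller one on the yellow disc, at top (273,236) / scene (205,182), is the one I want. The shelf order from the left is blue, green, red, yellow. The rack lies behind the shelf.

```bash
cat > h.py <<'E'
import numpy as np,cv2
from scipy.spatial.transform import Rotation as R
from workcell import env
def w(f,uv,z):
    K,T=f['intrinsics'],f['extrinsics'];d=T[:3,:3]@np.linalg.solve(K,[uv[0],uv[1],1.]);o=T[:3,3]
    return o+d*(z-o[2])/d[2]
def px(f,p):
    T=f['extrinsics'];c=T[:3,:3].T@(np.array(p,float)-T[:3,3]);q=f['intrinsics']@c;return q[:2]/q[2]
def delta(xy,zg,yaw):
    "world xy and height of the grasp point, tool yaw -> tool-frame travel, after the twist"
    s=env.state();e=np.array(s['ee_pos']);r=R.from_euler('xyz',s['ee_rot'],degrees=True)
    t=np.array([xy[0],xy[1],zg+172.]);r2=R.from_euler('xyz',[180,0,yaw],degrees=True)
    tw=np.deg2rad((s['ee_rot'][2]-yaw+180)%360-180)
    return 'twist %.3f'%tw,'travel after twist',np.round((r2.inv().apply(t-e))/1000,4),'before twist',np.round(r.inv().apply(t-e)/1000,4)
E
python3 - <<'E'
from h import *
f=env.grab_frame('top')
g=lambda x,y:(90+x/2.667-.3,110+y/2.667-.3)
C=np.array([w(f,g(*p),112) for p in [(150,312),(267,314),(382,327),(488,336)]])
P=np.array([w(f,g(*p),38) for p in [(205,95),(312,110),(415,123),(520,138)]])
D=np.array([w(f,g(*p),46) for p in [(163,308),(274,313),(384,330),(485,335)]])
for n,X in(('cup',C),('pocket',P),('disc',D)):
    k=np.polyfit(X[:,1],X[:,0],1)[0];print(n,np.round(X[:,:2],1).tolist(),'row yaw',np.degrees(-np.arctan(k)))
s=env.state()
d=f['frame'].copy()
yaw=90+np.degrees(-np.arctan(np.polyfit(P[:,1],P[:,0],1)[0]));print('yaw',yaw)
print(delta(C[0],260,yaw))
f=env.grab_frame('wrist');print(np.round(f['extrinsics'],3), f['intrinsics'][0,0],s['ee_pos'])
E
```

```text
cup [[488.2, 173.1], [484.3, 82.3], [471.8, -6.9], [462.7, -89.2]] row yaw -5.791357169097679
pocket [[668.8, 141.2], [653.7, 50.4], [640.4, -37.0], [625.3, -126.0]] row yaw -9.192555759728615
disc [[489.2, 177.7], [482.5, 85.1], [466.0, -6.5], [459.5, -90.9]] row yaw -6.707098678920548
yaw 80.80744424027138
('twist 1.337', 'travel after twist', array([-0.3106,  0.3213, -0.0272]), 'before twist', array([-0.3845, -0.2279, -0.0272]))
[[ 3.83000e-01  8.88000e-01  2.55000e-01  1.49372e+02]
 [ 9.24000e-01 -3.68000e-01 -1.05000e-01  5.60930e+02]
 [ 1.00000e-03  2.75000e-01 -9.61000e-01  3.84350e+02]
 [ 0.00000e+00  0.00000e+00  0.00000e+00  1.00000e+00]] 291.3624795552411 [220.61822243 530.98040374 404.77769768]
```

```bash
python3 -m handwheel '[{"gripper":100,"travel":[0,0,0],"twist":0.12}]'
```

```text
time_s: 1.28
ee_pos: [220.6, 531.0, 404.8]
ee_rot: [180.0, -0.0, 150.5]
force: [0.6, 0.2, -0.6]
gripper_width: 91.2
```

```bash
T='python3 -m handwheel'; python3 -m handwheel '[{"gripper":100,"travel":[0,0,0],"twist":0.12},{"gripper":100,"travel":[0,0,0],"twist":0.12},{"gripper":100,"travel":[0,0,0],"twist":0.12},{"gripper":100,"travel":[0,0,0],"twist":0.12},{"gripper":100,"travel":[0,0,0],"twist":0.12}]' >/dev/null
python3 -m handwheel '[{"gripper":100,"travel":[0,0,0],"twist":0.12},{"gripper":100,"travel":[0,0,0],"twist":0.12},{"gripper":100,"travel":[0,0,0],"twist":0.12},{"gripper":100,"travel":[0,0,0],"twist":0.12},{"gripper":100,"travel":[0,0,0],"twist":0.12}]'
python3 - <<'E'
from h import *
print(delta((486,173),200,82))
E
```

```text
time_s: 2.12
ee_pos: [220.6, 531.0, 404.8]
ee_rot: [180.0, -0.0, 81.5]
force: [-0.6, 0.5, 0.3]
gripper_width: 91.1
('twist -0.009', 'travel after twist', array([-0.3176,  0.3126,  0.0328]), 'before twist', array([-0.3147,  0.3155,  0.0328]))
```

```bash
python3 -m handwheel '[{"gripper":100,"travel":[-0.0286,0.0287,0],"twist":0},{"gripper":100,"travel":[-0.0286,0.0287,0],"twist":0},{"gripper":100,"travel":[-0.0286,0.0287,0],"twist":0},{"gripper":100,"travel":[-0.0286,0.0287,0],"twist":0},{"gripper":100,"travel":[-0.0286,0.0287,0],"twist":0}]' >/dev/null
python3 -m handwheel '[{"gripper":100,"travel":[-0.0286,0.0287,0],"twist":0},{"gripper":100,"travel":[-0.0286,0.0287,0],"twist":0},{"gripper":100,"travel":[-0.0286,0.0287,0],"twist":0},{"gripper":100,"travel":[-0.0286,0.0287,0],"twist":0},{"gripper":100,"travel":[-0.0286,0.0287,0],"twist":0}]' >/dev/null
python3 -m handwheel '[{"gripper":100,"travel":[-0.0286,0.0287,0],"twist":0},{"gripper":100,"travel":[0,0,0],"twist":0},{"gripper":100,"travel":[0,0,0],"twist":0}]'
python3 - <<'E'
from h import *
f=env.grab_frame('wrist');im=f['frame'][...,::-1].copy()
for x,y in [(488.2,173.1),(484.3,82.3)]:
    q=[px(f,(x+28*np.cos(a),y+28*np.sin(a),112)) for a in np.linspace(0,6.3,60)]
    cv2.polylines(im,[np.int32(q)],0,(255,255,255),1); print(px(f,(x,y,112)))
cv2.imwrite('pics/w1.png',im)
for n in ['cup_blue','cup_green','disc_blue','disc_green','disc_red']:
    for d in env.pinpoint('wrist',n)[:2]: print(n,round(d['confidence'],2),np.round(d['uv']),np.round(w(f,d['uv'],46 if 'cup' in n else 40)))
E
```

```text
time_s: 3.2
ee_pos: [489.2, 173.0, 404.6]
ee_rot: [-180.0, -0.0, 81.6]
force: [-0.3, -0.2, -0.6]
gripper_width: 90.9
[257.56509788 193.11598941]
[266.5712975  275.32157836]
cup_blue 0.76 [258. 176.] [489. 175.  46.]
cup_green 0.86 [265. 244.] [485.  86.  46.]
disc_green 0.96 [262. 243.] [480.  85.  40.]
disc_green 0.23 [266. 245.] [486.  82.  40.]
disc_red 0.69 [260. 304.] [465.  -4.  40.]
```

View pics/w1.png

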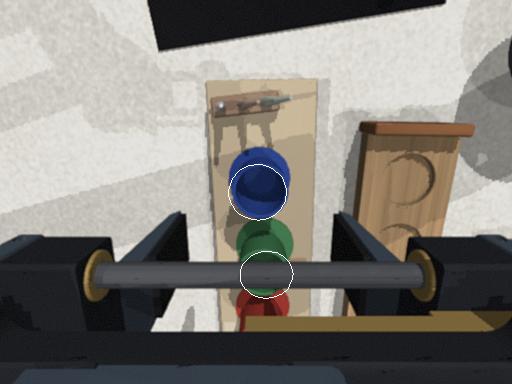

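The overlay of my blue rim estimate matches the picture (centre about (258,192)), and the green one lies behind the gripper bar. The gripper is over blue and its jaws open across the row, so I'll go down and grip.

```bash
python3 - <<'E'
from h import *
f=env.grab_frame('wrist');print(px(f,(668.8,141.2,38)))
im=f['frame'][100:240,350:490,::-1]; im=cv2.resize(im,(560,560),interpolation=cv2.INTER_CUBIC)
for a in np.linspace(0,6.28,40):
    q=(px(f,(668.8+33*np.cos(a),141.2+33*np.sin(a),38))-[350,100])*4; cv2.circle(im,tuple(int(v) for v in q),1,(255,255,255),-1)
cv2.imwrite('pics/w1p.png',im)
E
python3 -m handwheel '[{"gripper":100,"travel":[0,0,0.037],"twist":0},{"gripper":100,"travel":[0,0,0.037],"twist":0},{"gripper":100,"travel":[0,0,0.037],"twist":0},{"gripper":100,"travel":[0,0,0.035],"twist":0},{"gripper":100,"travel":[0,0,0],"twist":0}]' 20
python3 -m handwheel '[{"gripper":20,"travel":[0,0,0],"twist":0},{"gripper":20,"travel":[0,0,0],"twist":0},{"gripper":20,"travel":[0,0,0],"twist":0},{"gripper":20,"travel":[0,0,0],"twist":0},{"gripper":20,"travel":[0,0,0],"twist":0}]' 20
python3 -m handwheel '[{"gripper":20,"travel":[0,0,0],"twist":0},{"gripper":20,"travel":[0,0,0],"twist":0},{"gripper":20,"travel":[0,0,0],"twist":0},{"gripper":20,"travel":[0,0,-0.004],"twist":0},{"gripper":20,"travel":[0,0,-0.010],"twist":0}]'
```

```text
[409.09036496 183.39045887]
time_s: 3.97
ee_pos: [485.5, 174.5, 253.1]
ee_rot: [-179.3, 0.3, 81.9]
force: [0.3, 0.7, -0.7]
gripper_width: 91.3
time_s: 4.38
ee_pos: [488.7, 174.8, 260.5]
ee_rot: [179.8, -0.1, 81.8]
force: [-0.4, -0.1, 0.6]
gripper_width: 61.1
time_s: 4.8
ee_pos: [487.6, 174.3, 271.9]
ee_rot: [-179.8, 0.1, 81.8]
force: [-0.0, 0.2, -2.1]
gripper_width: 54.4
```

View pics/w1p.png

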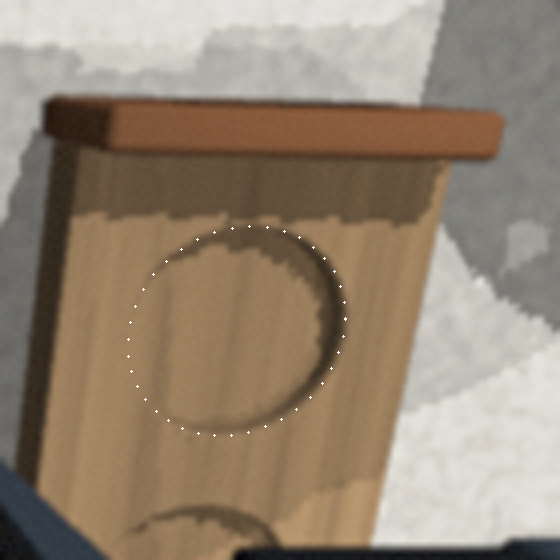

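Blue is held (width 54.4 mm), and the overlay shows the left pocket estimate is good to about 1 mm. Next I lift it and carry it over.

```bash
python3 -m handwheel '[{"gripper":20,"travel":[0,0,-0.02],"twist":0},{"gripper":20,"travel":[0,0,-0.03],"twist":0},{"gripper":20,"travel":[0,0,0],"twist":0},{"gripper":20,"travel":[0,0,0],"twist":0}]'
python3 - <<'E'
from h import *
print(delta((668.8,141.2),80,81.8))
f=env.grab_frame('wrist');cv2.imwrite('pics/w2.png',f['frame'][...,::-1])
E
```

```text
time_s: 5.13
ee_pos: [488.5, 174.7, 324.6]
ee_rot: [179.8, -0.1, 81.8]
force: [0.7, 0.4, -1.6]
gripper_width: 54.2
('twist 0.000', 'travel after twist', array([-0.0074,  0.1832,  0.0726]), 'before twist', array([-0.0076,  0.183 ,  0.0732]))
```

View pics/w2.png

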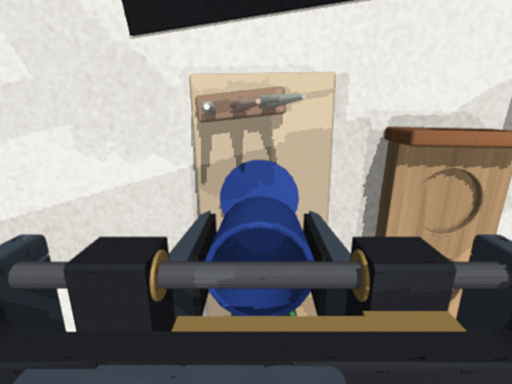

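Blue is held level and its disc stayed on the shelf at (258,185).

```bash
python3 -m handwheel '[{"gripper":20,"travel":[-0.0015,0.036,0],"twist":0},{"gripper":20,"travel":[-0.0015,0.037,0],"twist":0},{"gripper":20,"travel":[-0.0015,0.037,0],"twist":0},{"gripper":20,"travel":[-0.0015,0.037,0],"twist":0},{"gripper":20,"travel":[-0.0015,0.036,0],"twist":0}]'
python3 -m handwheel '[{"gripper":20,"travel":[0,0,0.025],"twist":0},{"gripper":20,"travel":[0,0,0.03],"twist":0},{"gripper":20,"travel":[0,0,0.012],"twist":0},{"gripper":20,"travel":[0,0,0],"twist":0},{"gripper":20,"travel":[0,0,0],"twist":0}]'
python3 -m handwheel '[{"gripper":20,"travel":[0,0,0],"twist":0},{"gripper":20,"travel":[0,0,0],"twist":0}]'
python3 - <<'E'
from h import *
print(delta((668.8,141.2),70,81.8),env.state()['force'])
f=env.grab_frame('scene');cv2.imwrite('pics/s1.png',cv2.resize(f['frame'][60:320,140:440,::-1],(750,650)[:2] if 0 else (690,598),interpolation=cv2.INTER_CUBIC))
E
```

```text
time_s: 5.6
ee_pos: [669.5, 140.5, 320.9]
ee_rot: [-179.8, 0.1, 81.8]
force: [0.4, 0.2, -0.4]
gripper_width: 54.8
time_s: 6.02
ee_pos: [667.9, 141.2, 254.7]
ee_rot: [-179.8, 0.0, 81.8]
force: [0.4, 0.8, -1.3]
gripper_width: 54.1
time_s: 6.18
ee_pos: [668.6, 141.4, 257.8]
ee_rot: [179.8, -0.1, 81.8]
force: [1.7, 0.3, -1.6]
gripper_width: 54.5
('twist 0.000', 'travel after twist', array([-0.0002,  0.0002,  0.0158]), 'before twist', array([-0.0002,  0.0001,  0.0158])) [ 1.73004833  0.28755233 -1.57415034]
```

View pics/s1.png

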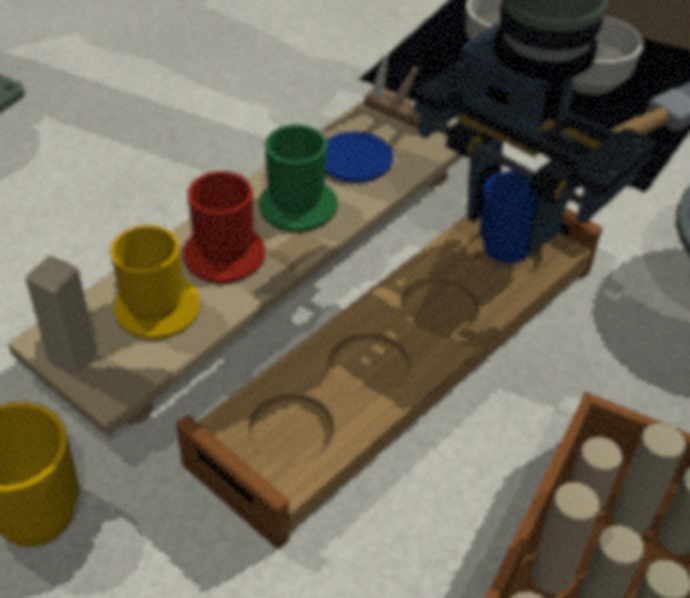

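```bash
python3 -m handwheel '[{"gripper":20,"travel":[0,0,0.006],"twist":0},{"gripper":20,"travel":[0,0,0.006],"twist":0},{"gripper":20,"travel":[0,0,0],"twist":0},{"gripper":20,"travel":[0,0,0],"twist":0}]'
python3 -m handwheel '[{"gripper":20,"travel":[0,0,0.002],"twist":0},{"gripper":20,"travel":[0,0,0],"twist":0},{"gripper":20,"travel":[0,0,0],"twist":0}]'
python3 -m handwheel '[{"gripper":20,"travel":[0,0,0.001],"twist":0},{"gripper":20,"travel":[0,0,0],"twist":0},{"gripper":20,"travel":[0,0,0],"twist":0}]'
```

```text
time_s: 6.57
ee_pos: [668.4, 141.2, 243.8]
ee_rot: [180.0, -0.0, 81.8]
force: [1.3, 0.2, 0.2]
gripper_width: 54.1
time_s: 6.82
ee_pos: [668.4, 141.1, 243.7]
ee_rot: [179.9, -0.0, 81.8]
force: [-1.7, -0.1, 9.5]
gripper_width: 54.3
time_s: 7.07
ee_pos: [668.4, 141.1, 243.7]
ee_rot: [179.9, -0.0, 81.8]
force: [-3.0, -0.9, 11.9]
gripper_width: 54.2
```

Contact came at TCP z 243.7 with about 12 N. I release, rise and go over green.

```bash
python3 -m handwheel '[{"gripper":70,"travel":[0,0,0],"twist":0},{"gripper":100,"travel":[0,0,0],"twist":0},{"gripper":100,"travel":[0,0,0],"twist":0},{"gripper":100,"travel":[0,0,0],"twist":0},{"gripper":100,"travel":[0,0,0],"twist":0}]'
python3 -m handwheel '[{"gripper":100,"travel":[0,0,0],"twist":0},{"gripper":100,"travel":[0,0,-0.02],"twist":0},{"gripper":100,"travel":[0,0,-0.035],"twist":0},{"gripper":100,"travel":[0,0,-0.035],"twist":0},{"gripper":100,"travel":[0,0,-0.035],"twist":0}]'
python3 -m handwheel '[{"gripper":100,"travel":[0,0,0],"twist":0},{"gripper":100,"travel":[0,0,0],"twist":0}]'
python3 - <<'E'
from h import *
print(delta((484.3,83.3),200,82))
f=env.grab_frame('wrist');im=f['frame'][...,::-1].copy()
for x,y,z,r in [(668.8,141.2,96,28),(653.7,50.4,38,33),(484.3,82.3,112,28),(471.8,-6.9,112,28)]:
    q=[px(f,(x+r*np.cos(a),y+r*np.sin(a),z)) for a in np.linspace(0,6.3,60)]
    cv2.polylines(im,[np.int32(q)],0,(255,255,255),1)
cv2.imwrite('pics/w3.png',im)
E
```

```text
time_s: 7.48
ee_pos: [668.2, 141.1, 240.1]
ee_rot: [-179.9, 0.0, 81.8]
force: [0.4, -1.0, 0.4]
gripper_width: 84.8
time_s: 7.9
ee_pos: [668.2, 141.1, 366.6]
ee_rot: [-179.9, 0.0, 81.8]
force: [1.0, 0.7, 0.5]
gripper_width: 91.1
time_s: 8.07
ee_pos: [668.6, 141.2, 368.5]
ee_rot: [179.7, -0.1, 81.8]
force: [0.2, 0.3, -0.6]
gripper_width: 91.0
('twist -0.003', 'travel after twist', array([-0.083 , -0.1744, -0.0035]), 'before twist', array([-0.0835, -0.1741, -0.0045]))
```

View pics/w3.png

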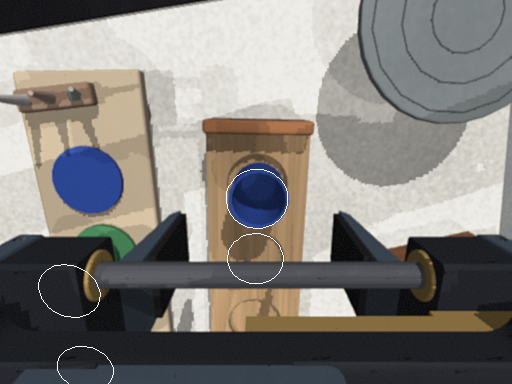

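Blue stands in the left pocket, with its rim at (257,198) as predicted. Next is green.

```bash
python3 -m handwheel '[{"gripper":100,"travel":[-0.0166,-0.0349,0],"twist":0},{"gripper":100,"travel":[-0.0166,-0.0349,0],"twist":0},{"gripper":100,"travel":[-0.0166,-0.0349,0],"twist":0},{"gripper":100,"travel":[-0.0166,-0.0349,0],"twist":0},{"gripper":100,"travel":[-0.0166,-0.0349,0],"twist":0}]'
python3 -m handwheel '[{"gripper":100,"travel":[0,0,0],"twist":0},{"gripper":100,"travel":[0,0,0],"twist":0},{"gripper":100,"travel":[0,0,0],"twist":0}]'
python3 - <<'E'
from h import *
print(delta((484.3,83.3),86.5,82))
f=env.grab_frame('wrist');im=f['frame'][...,::-1].copy()
for x,y,z,r in [(653.7,50.4,38,33),(484.3,82.3,112,28)]:
    q=[px(f,(x+r*np.cos(a),y+r*np.sin(a),z)) for a in np.linspace(0,6.3,60)]
    cv2.polylines(im,[np.int32(q)],0,(255,255,255),1)
cv2.imwrite('pics/w4.png',im)
E
```

```text
time_s: 8.53
ee_pos: [481.4, 83.3, 363.4]
ee_rot: [-179.7, 0.1, 81.8]
force: [0.8, -0.2, -0.2]
gripper_width: 91.4
time_s: 8.78
ee_pos: [484.1, 83.9, 365.0]
ee_rot: [-180.0, 0.0, 81.8]
force: [0.2, -1.0, -0.2]
gripper_width: 91.6
('twist -0.004', 'travel after twist', array([-0.0005,  0.0003,  0.1065]), 'before twist', array([-0.0005,  0.0004,  0.1065]))
```

View pics/w4.png

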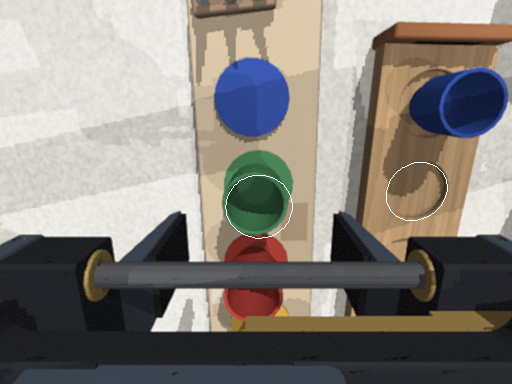

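Green's rim at (256,205) is within 2 mm of my estimate, and the pocket overlay at (416,191) fits.

```bash
python3 -m handwheel '[{"gripper":100,"travel":[0,-0.001,0.037],"twist":0},{"gripper":100,"travel":[0,0,0.037],"twist":0},{"gripper":100,"travel":[0,0,0.0325],"twist":0},{"gripper":100,"travel":[0,0,0],"twist":0},{"gripper":100,"travel":[0,0,0],"twist":0}]' 20
python3 -m handwheel '[{"gripper":20,"travel":[0,0,0],"twist":0},{"gripper":20,"travel":[0,0,0],"twist":0},{"gripper":20,"travel":[0,0,0],"twist":0},{"gripper":20,"travel":[0,0,0],"twist":0},{"gripper":20,"travel":[0,0,0],"twist":0}]' 20
python3 -m handwheel '[{"gripper":20,"travel":[0,0,0],"twist":0},{"gripper":20,"travel":[0,0,0],"twist":0},{"gripper":20,"travel":[0,0,0],"twist":0},{"gripper":20,"travel":[0,0,0],"twist":0}]'
python3 -m handwheel '[{"gripper":20,"travel":[0,0,-0.004],"twist":0},{"gripper":20,"travel":[0,0,-0.015],"twist":0},{"gripper":20,"travel":[0,0,-0.025],"twist":0},{"gripper":20,"travel":[0,0,-0.020],"twist":0},{"gripper":20,"travel":[0,0,0],"twist":0}]'
python3 -m handwheel '[{"gripper":20,"travel":[0,0,0],"twist":0},{"gripper":20,"travel":[0,0,0],"twist":0}]'
python3 - <<'E'
from h import *
print(delta((653.7,50.4),86.5,81.8))
E
```

```text
time_s: 9.25
ee_pos: [483.6, 84.2, 257.9]
ee_rot: [-179.8, 0.1, 81.8]
force: [1.2, 0.1, 0.4]
gripper_width: 91.1
time_s: 9.67
ee_pos: [482.9, 84.0, 260.3]
ee_rot: [179.9, -0.0, 81.8]
force: [-2.6, -0.2, 0.6]
gripper_width: 60.4
time_s: 10.0
ee_pos: [482.5, 84.0, 259.9]
ee_rot: [-180.0, -0.0, 81.8]
force: [-2.9, -0.9, 6.2]
gripper_width: 55.2
time_s: 10.42
ee_pos: [484.1, 84.1, 326.9]
ee_rot: [179.5, -0.1, 81.8]
force: [1.1, -0.2, -0.6]
gripper_width: 54.8
time_s: 10.58
ee_pos: [482.4, 83.9, 322.4]
ee_rot: [-179.9, 0.0, 81.8]
force: [-0.6, -0.8, -1.1]
gripper_width: 55.3
('twist 0.000', 'travel after twist', array([-0.0087,  0.1743,  0.0639]), 'before twist', array([-0.0087,  0.1744,  0.0636]))
```

```bash
python3 -m handwheel '[{"gripper":20,"travel":[-0.0017,0.034,0],"twist":0},{"gripper":20,"travel":[-0.0017,0.035,0],"twist":0},{"gripper":20,"travel":[-0.0017,0.036,0],"twist":0},{"gripper":20,"travel":[-0.0017,0.035,0],"twist":0},{"gripper":20,"travel":[-0.0017,0.0345,0],"twist":0}]'
python3 -m handwheel '[{"gripper":20,"travel":[0,0,0],"twist":0},{"gripper":20,"travel":[0,0,0.025],"twist":0},{"gripper":20,"travel":[0,0,0.03],"twist":0},{"gripper":20,"travel":[0,0,0.015],"twist":0},{"gripper":20,"travel":[0,0,0],"twist":0}]'
python3 -m handwheel '[{"gripper":20,"travel":[0,0,0],"twist":0},{"gripper":20,"travel":[0,0,0],"twist":0},{"gripper":20,"travel":[0,0,0],"twist":0}]'
python3 -m handwheel '[{"gripper":20,"travel":[0,0,0.003],"twist":0},{"gripper":20,"travel":[0,0,0],"twist":0},{"gripper":20,"travel":[0,0,0],"twist":0}]'
```

```text
time_s: 11.0
ee_pos: [655.6, 50.2, 321.0]
ee_rot: [-179.8, 0.0, 81.8]
force: [0.1, 0.6, -0.6]
gripper_width: 55.6
time_s: 11.42
ee_pos: [652.1, 50.6, 247.0]
ee_rot: [-179.3, 0.1, 81.8]
force: [-0.9, -0.8, -1.8]
gripper_width: 55.2
time_s: 11.67
ee_pos: [654.7, 50.8, 254.6]
ee_rot: [179.9, -0.0, 81.8]
force: [0.5, -0.1, -0.9]
gripper_width: 55.1
time_s: 11.92
ee_pos: [654.3, 50.7, 250.8]
ee_rot: [180.0, -0.0, 81.8]
force: [-0.1, -0.2, -1.1]
gripper_width: 55.1
```

```bash
python3 -m handwheel '[{"gripper":20,"travel":[0,0,0.004],"twist":0},{"gripper":20,"travel":[0,0,0],"twist":0},{"gripper":20,"travel":[0,0,0],"twist":0}]'
python3 -m handwheel '[{"gripper":20,"travel":[0,0,0.002],"twist":0},{"gripper":20,"travel":[0,0,0],"twist":0},{"gripper":20,"travel":[0,0,0],"twist":0}]'
python3 -m handwheel '[{"gripper":20,"travel":[0,0,0.001],"twist":0},{"gripper":20,"travel":[0,0,0],"twist":0},{"gripper":20,"travel":[0,0,0],"twist":0}]'
```

```text
time_s: 12.17
ee_pos: [654.2, 50.7, 246.0]
ee_rot: [-180.0, 0.0, 81.8]
force: [-0.4, -0.3, -1.2]
gripper_width: 55.1
time_s: 12.42
ee_pos: [654.3, 50.7, 244.2]
ee_rot: [-180.0, -0.0, 81.8]
force: [-0.0, -0.3, -0.9]
gripper_width: 54.8
time_s: 12.67
ee_pos: [654.3, 50.7, 243.9]
ee_rot: [180.0, -0.0, 81.8]
force: [-1.5, 0.4, 3.2]
gripper_width: 55.0
```

```bash
python3 -m handwheel '[{"gripper":70,"travel":[0,0,0],"twist":0},{"gripper":100,"travel":[0,0,0],"twist":0},{"gripper":100,"travel":[0,0,0],"twist":0},{"gripper":100,"travel":[0,0,0],"twist":0},{"gripper":100,"travel":[0,0,0],"twist":0}]'
python3 -m handwheel '[{"gripper":100,"travel":[0,0,0],"twist":0},{"gripper":100,"travel":[0,0,-0.02],"twist":0},{"gripper":100,"travel":[0,0,-0.035],"twist":0},{"gripper":100,"travel":[0,0,-0.035],"twist":0},{"gripper":100,"travel":[0,0,-0.035],"twist":0}]'
python3 -m handwheel '[{"gripper":100,"travel":[-0.0166,-0.0345,0],"twist":0},{"gripper":100,"travel":[-0.0166,-0.0345,0],"twist":0},{"gripper":100,"travel":[-0.0166,-0.0345,0],"twist":0},{"gripper":100,"travel":[-0.0166,-0.0345,0],"twist":0},{"gripper":100,"travel":[-0.0166,-0.0345,0],"twist":0}]'
python3 -m handwheel '[{"gripper":100,"travel":[0,0,0],"twist":0},{"gripper":100,"travel":[0,0,0],"twist":0},{"gripper":100,"travel":[0,0,0],"twist":0}]'
python3 - <<'E'
from h import *
print(delta((471.8,-6.9),88,81.8))
f=env.grab_frame('wrist');im=f['frame'][...,::-1].copy()
for x,y,z,r in [(654.3,50.7,96,28),(640.4,-37,38,33),(471.8,-6.9,112,28)]:
    q=[px(f,(x+r*np.cos(a),y+r*np.sin(a),z)) for a in np.linspace(0,6.3,60)]
    cv2.polylines(im,[np.int32(q)],0,(255,255,255),1)
cv2.imwrite('pics/w5.png',im)
E
```

```text
time_s: 13.08
ee_pos: [654.3, 50.7, 243.1]
ee_rot: [-180.0, -0.0, 81.8]
force: [0.8, 0.9, -1.0]
gripper_width: 85.8
time_s: 13.5
ee_pos: [654.1, 50.7, 369.3]
ee_rot: [-179.9, 0.0, 81.8]
force: [1.8, 0.3, 0.8]
gripper_width: 91.2
time_s: 13.92
ee_pos: [469.8, -7.2, 368.2]
ee_rot: [180.0, 0.0, 81.8]
force: [0.2, -0.6, 0.5]
gripper_width: 91.1
time_s: 14.17
ee_pos: [472.2, -6.9, 368.9]
ee_rot: [179.9, -0.0, 81.8]
force: [0.3, -0.8, -0.5]
gripper_width: 91.5
('twist -0.000', 'travel after twist', array([-1.000e-04, -4.000e-04,  1.089e-01]), 'before twist', array([-1.000e-04, -7.000e-04,  1.089e-01]))
```

View pics/w5.png

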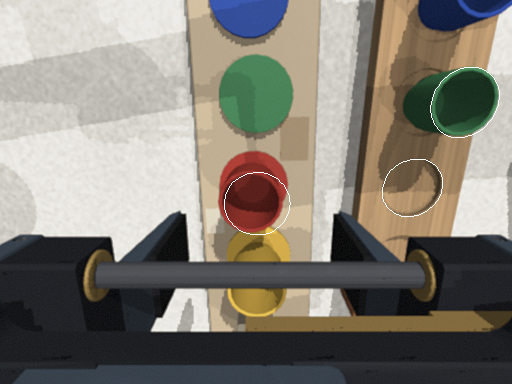

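Green is in place and the discs haven't moved. Red's rim is at (252,200), about 3 mm off, so I'll correct while descending.

```bash
python3 -m handwheel '[{"gripper":100,"travel":[0.002,-0.0035,0.037],"twist":0},{"gripper":100,"travel":[0,0,0.037],"twist":0},{"gripper":100,"travel":[0,0,0.035],"twist":0},{"gripper":100,"travel":[0,0,0],"twist":0},{"gripper":100,"travel":[0,0,0],"twist":0}]' 20
python3 -m handwheel '[{"gripper":20,"travel":[0,0,0],"twist":0},{"gripper":20,"travel":[0,0,0],"twist":0},{"gripper":20,"travel":[0,0,0],"twist":0},{"gripper":20,"travel":[0,0,0],"twist":0},{"gripper":20,"travel":[0,0,0],"twist":0}]' 20
python3 -m handwheel '[{"gripper":20,"travel":[0,0,0],"twist":0},{"gripper":20,"travel":[0,0,0],"twist":0},{"gripper":20,"travel":[0,0,0],"twist":0},{"gripper":20,"travel":[0,0,0],"twist":0}]'
python3 -m handwheel '[{"gripper":20,"travel":[0,0,-0.004],"twist":0},{"gripper":20,"travel":[0,0,-0.015],"twist":0},{"gripper":20,"travel":[0,0,-0.025],"twist":0},{"gripper":20,"travel":[0,0,-0.020],"twist":0},{"gripper":20,"travel":[0,0,0],"twist":0}]'
python3 -m handwheel '[{"gripper":20,"travel":[0,0,0],"twist":0},{"gripper":20,"travel":[0,0,0],"twist":0},{"gripper":20,"travel":[0,0,0],"twist":0}]'
python3 - <<'E'
from h import *
print(delta((640.4,-37),84,81.8))
E
```

```text
time_s: 14.63
ee_pos: [469.4, -4.1, 258.2]
ee_rot: [-179.8, 0.0, 81.8]
force: [0.1, -0.9, -0.3]
gripper_width: 91.3
time_s: 15.05
ee_pos: [468.7, -4.4, 260.3]
ee_rot: [179.9, -0.0, 81.8]
force: [-1.7, -0.0, 1.1]
gripper_width: 60.6
time_s: 15.38
ee_pos: [468.3, -4.4, 259.8]
ee_rot: [-180.0, -0.0, 81.8]
force: [-2.9, -0.1, 6.6]
gripper_width: 55.5
time_s: 15.8
ee_pos: [469.9, -4.5, 326.9]
ee_rot: [179.5, -0.1, 81.8]
force: [0.1, 0.4, 0.1]
gripper_width: 55.7
time_s: 16.05
ee_pos: [468.1, -4.4, 322.0]
ee_rot: [-179.8, 0.0, 81.8]
force: [0.0, -0.7, -1.8]
gripper_width: 55.6
('twist 0.000', 'travel after twist', array([-0.0077,  0.1752,  0.066 ]), 'before twist', array([-0.0077,  0.1754,  0.0655]))
```

```bash
python3 -m handwheel '[{"gripper":20,"travel":[-0.0015,0.034,0],"twist":0},{"gripper":20,"travel":[-0.0015,0.035,0],"twist":0},{"gripper":20,"travel":[-0.0015,0.036,0],"twist":0},{"gripper":20,"travel":[-0.0015,0.036,0],"twist":0},{"gripper":20,"travel":[-0.0015,0.034,0],"twist":0}]'
python3 -m handwheel '[{"gripper":20,"travel":[0,0,0],"twist":0},{"gripper":20,"travel":[0,0,0.025],"twist":0},{"gripper":20,"travel":[0,0,0.03],"twist":0},{"gripper":20,"travel":[0,0,0.015],"twist":0},{"gripper":20,"travel":[0,0,0],"twist":0}]'
python3 -m handwheel '[{"gripper":20,"travel":[0,0,0],"twist":0},{"gripper":20,"travel":[0,0,0],"twist":0},{"gripper":20,"travel":[0,0,0.004],"twist":0},{"gripper":20,"travel":[0,0,0],"twist":0},{"gripper":20,"travel":[0,0,0],"twist":0}]'
python3 -m handwheel '[{"gripper":20,"travel":[0,0,0.002],"twist":0},{"gripper":20,"travel":[0,0,0],"twist":0},{"gripper":20,"travel":[0,0,0],"twist":0}]'
```

```text
time_s: 16.47
ee_pos: [642.2, -37.1, 321.5]
ee_rot: [-179.9, 0.0, 81.8]
force: [0.9, 0.1, -1.0]
gripper_width: 55.3
time_s: 16.88
ee_pos: [638.7, -36.6, 247.6]
ee_rot: [-179.3, 0.0, 81.8]
force: [-0.5, 1.0, -1.5]
gripper_width: 55.7
time_s: 17.3
ee_pos: [640.8, -36.7, 250.1]
ee_rot: [179.9, -0.0, 81.8]
force: [0.6, 0.0, -1.2]
gripper_width: 55.3
time_s: 17.55
ee_pos: [640.7, -36.8, 247.3]
ee_rot: [180.0, -0.0, 81.8]
force: [-0.7, -0.2, -0.9]
gripper_width: 55.6
```

```bash
python3 -m handwheel '[{"gripper":20,"travel":[0,0,0.002],"twist":0},{"gripper":20,"travel":[0,0,0],"twist":0},{"gripper":20,"travel":[0,0,0],"twist":0}]'
python3 -m handwheel '[{"gripper":20,"travel":[0,0,0.001],"twist":0},{"gripper":20,"travel":[0,0,0],"twist":0},{"gripper":20,"travel":[0,0,0],"twist":0}]'
python3 -m handwheel '[{"gripper":20,"travel":[0,0,0.001],"twist":0},{"gripper":20,"travel":[0,0,0],"twist":0},{"gripper":20,"travel":[0,0,0],"twist":0}]'
```

```text
time_s: 17.8
ee_pos: [640.6, -36.8, 245.1]
ee_rot: [-180.0, -0.0, 81.8]
force: [1.2, 0.3, -0.8]
gripper_width: 55.4
time_s: 18.05
ee_pos: [640.7, -36.8, 244.2]
ee_rot: [-180.0, -0.0, 81.8]
force: [-1.4, 0.7, -0.5]
gripper_width: 55.5
time_s: 18.3
ee_pos: [640.7, -36.8, 243.9]
ee_rot: [180.0, -0.0, 81.8]
force: [-0.8, -0.6, 4.0]
gripper_width: 55.7
```

```bash
python3 -m handwheel '[{"gripper":70,"travel":[0,0,0],"twist":0},{"gripper":100,"travel":[0,0,0],"twist":0},{"gripper":100,"travel":[0,0,0],"twist":0},{"gripper":100,"travel":[0,0,0],"twist":0},{"gripper":100,"travel":[0,0,0],"twist":0}]'
python3 -m handwheel '[{"gripper":100,"travel":[0,0,0],"twist":0},{"gripper":100,"travel":[0,0,-0.02],"twist":0},{"gripper":100,"travel":[0,0,-0.035],"twist":0},{"gripper":100,"travel":[0,0,-0.035],"twist":0},{"gripper":100,"travel":[0,0,-0.035],"twist":0}]'
python3 -m handwheel '[{"gripper":100,"travel":[-0.0155,-0.0342,0],"twist":0},{"gripper":100,"travel":[-0.0155,-0.0342,0],"twist":0},{"gripper":100,"travel":[-0.0155,-0.0342,0],"twist":0},{"gripper":100,"travel":[-0.0155,-0.0342,0],"twist":0},{"gripper":100,"travel":[-0.0155,-0.0342,0],"twist":0}]'
python3 -m handwheel '[{"gripper":100,"travel":[0,0,0],"twist":0},{"gripper":100,"travel":[0,0,0],"twist":0},{"gripper":100,"travel":[0,0,0],"twist":0}]'
python3 - <<'E'
from h import *
print(delta((460.5,-89),88,81.8))
f=env.grab_frame('wrist');im=f['frame'][...,::-1].copy()
for x,y,z,r in [(640.7,-36.8,96,28),(625.3,-126,38,33),(460.5,-89,112,28)]:
    q=[px(f,(x+r*np.cos(a),y+r*np.sin(a),z)) for a in np.linspace(0,6.3,60)]
    cv2.polylines(im,[np.int32(q)],0,(255,255,255),1)
cv2.imwrite('pics/w6.png',im)
E
```

```text
time_s: 18.72
ee_pos: [640.7, -36.8, 243.0]
ee_rot: [-180.0, -0.0, 81.8]
force: [0.6, 0.1, -0.4]
gripper_width: 85.7
time_s: 19.13
ee_pos: [640.5, -36.8, 369.3]
ee_rot: [-179.9, -0.0, 81.8]
force: [1.7, 0.3, -0.4]
gripper_width: 91.1
time_s: 19.55
ee_pos: [458.5, -89.3, 368.2]
ee_rot: [180.0, 0.0, 81.8]
force: [-0.2, -0.8, 0.5]
gripper_width: 91.1
time_s: 19.8
ee_pos: [461.0, -89.2, 368.8]
ee_rot: [179.9, -0.0, 81.8]
force: [0.1, -0.4, 0.5]
gripper_width: 91.3
('twist -0.000', 'travel after twist', array([ 1.000e-04, -5.000e-04,  1.088e-01]), 'before twist', array([ 1.000e-04, -7.000e-04,  1.088e-01]))
```

View pics/w6.png

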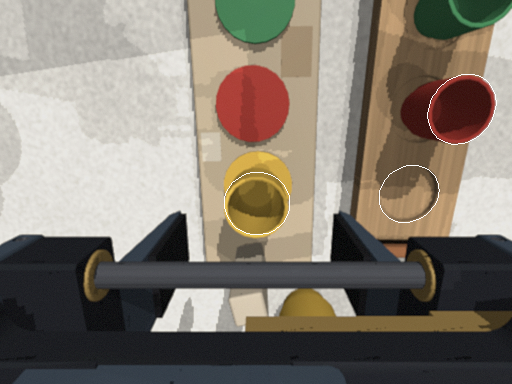

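Red is in place and yellow (rim at (257,203)) is centred. The grey post at (248,305) is about 60 mm clear of the fingers.

```bash
python3 -m handwheel '[{"gripper":100,"travel":[0,0,0.037],"twist":0},{"gripper":100,"travel":[0,0,0.037],"twist":0},{"gripper":100,"travel":[0,0,0.035],"twist":0},{"gripper":100,"travel":[0,0,0],"twist":0},{"gripper":100,"travel":[0,0,0],"twist":0}]' 20
python3 -m handwheel '[{"gripper":20,"travel":[0,0,0],"twist":0},{"gripper":20,"travel":[0,0,0],"twist":0},{"gripper":20,"travel":[0,0,0],"twist":0},{"gripper":20,"travel":[0,0,0],"twist":0},{"gripper":20,"travel":[0,0,0],"twist":0}]' 20
python3 -m handwheel '[{"gripper":20,"travel":[0,0,0],"twist":0},{"gripper":20,"travel":[0,0,0],"twist":0},{"gripper":20,"travel":[0,0,0],"twist":0},{"gripper":20,"travel":[0,0,0],"twist":0}]'
python3 -m handwheel '[{"gripper":20,"travel":[0,0,-0.004],"twist":0},{"gripper":20,"travel":[0,0,-0.015],"twist":0},{"gripper":20,"travel":[0,0,-0.025],"twist":0},{"gripper":20,"travel":[0,0,-0.020],"twist":0},{"gripper":20,"travel":[0,0,0],"twist":0}]'
python3 -m handwheel '[{"gripper":20,"travel":[0,0,0],"twist":0},{"gripper":20,"travel":[0,0,0],"twist":0},{"gripper":20,"travel":[0,0,0],"twist":0}]'
python3 - <<'E'
from h import *
print(delta((625.8,-126),84,81.8))
E
```

```text
time_s: 20.27
ee_pos: [461.3, -88.8, 258.1]
ee_rot: [-179.8, -0.0, 81.8]
force: [-0.3, -0.2, 0.8]
gripper_width: 91.3
time_s: 20.68
ee_pos: [460.6, -89.1, 260.3]
ee_rot: [179.9, 0.0, 81.8]
force: [-1.7, 0.4, -0.2]
gripper_width: 61.0
time_s: 21.02
ee_pos: [460.2, -89.1, 259.8]
ee_rot: [-180.0, -0.0, 81.8]
force: [-1.1, 0.8, 6.4]
gripper_width: 54.7
time_s: 21.43
ee_pos: [461.7, -89.4, 326.7]
ee_rot: [179.5, 0.0, 81.8]
force: [0.8, -0.1, -0.8]
gripper_width: 54.6
time_s: 21.68
ee_pos: [459.9, -89.0, 321.8]
ee_rot: [-179.8, -0.0, 81.8]
force: [0.0, 0.0, -1.9]
gripper_width: 54.8
('twist 0.000', 'travel after twist', array([-0.013 ,  0.1695,  0.0658]), 'before twist', array([-0.013 ,  0.1697,  0.0653]))
```

```bash
python3 -m handwheel '[{"gripper":20,"travel":[-0.0026,0.033,0],"twist":0},{"gripper":20,"travel":[-0.0026,0.034,0],"twist":0},{"gripper":20,"travel":[-0.0026,0.035,0],"twist":0},{"gripper":20,"travel":[-0.0026,0.034,0],"twist":0},{"gripper":20,"travel":[-0.0026,0.0335,0],"twist":0}]'
python3 -m handwheel '[{"gripper":20,"travel":[0,0,0],"twist":0},{"gripper":20,"travel":[0,0,0.025],"twist":0},{"gripper":20,"travel":[0,0,0.03],"twist":0},{"gripper":20,"travel":[0,0,0.015],"twist":0},{"gripper":20,"travel":[0,0,0],"twist":0}]'
python3 -m handwheel '[{"gripper":20,"travel":[0,0,0],"twist":0},{"gripper":20,"travel":[0,0,0],"twist":0},{"gripper":20,"travel":[0,0,0.004],"twist":0},{"gripper":20,"travel":[0,0,0],"twist":0},{"gripper":20,"travel":[0,0,0],"twist":0}]'
python3 -m handwheel '[{"gripper":20,"travel":[0,0,0.002],"twist":0},{"gripper":20,"travel":[0,0,0],"twist":0},{"gripper":20,"travel":[0,0,0.002],"twist":0},{"gripper":20,"travel":[0,0,0],"twist":0},{"gripper":20,"travel":[0,0,0],"twist":0}]'
python3 -m handwheel '[{"gripper":20,"travel":[0,0,0.001],"twist":0},{"gripper":20,"travel":[0,0,0],"twist":0},{"gripper":20,"travel":[0,0,0],"twist":0}]'
python3 -m handwheel '[{"gripper":20,"travel":[0,0,0.001],"twist":0},{"gripper":20,"travel":[0,0,0],"twist":0},{"gripper":20,"travel":[0,0,0],"twist":0}]'
```

```text
time_s: 22.1
ee_pos: [627.7, -126.4, 321.3]
ee_rot: [-179.8, -0.0, 81.8]
force: [0.1, -0.6, -1.6]
gripper_width: 54.9
time_s: 22.52
ee_pos: [624.3, -125.7, 247.5]
ee_rot: [-179.3, -0.1, 81.8]
force: [0.2, -0.0, -1.9]
gripper_width: 54.7
time_s: 22.93
ee_pos: [626.4, -126.1, 250.0]
ee_rot: [179.9, -0.0, 81.8]
force: [-1.0, -1.0, -2.0]
gripper_width: 54.5
time_s: 23.35
ee_pos: [626.3, -126.1, 245.1]
ee_rot: [-180.0, -0.0, 81.8]
force: [-0.8, 0.2, -1.0]
gripper_width: 54.6
time_s: 23.6
ee_pos: [626.3, -126.1, 244.2]
ee_rot: [-180.0, -0.0, 81.8]
force: [0.0, -0.2, -1.5]
gripper_width: 54.3
time_s: 23.85
ee_pos: [626.3, -126.1, 243.9]
ee_rot: [180.0, -0.0, 81.8]
force: [-1.1, -0.0, 3.7]
gripper_width: 54.3
```

Contact. I release, rise well clear and back off toward the robot so the top view is free.

```bash
python3 -m handwheel '[{"gripper":70,"travel":[0,0,0],"twist":0},{"gripper":100,"travel":[0,0,0],"twist":0},{"gripper":100,"travel":[0,0,0],"twist":0},{"gripper":100,"travel":[0,0,0],"twist":0},{"gripper":100,"travel":[0,0,0],"twist":0}]'
python3 -m handwheel '[{"gripper":100,"travel":[0,0,0],"twist":0},{"gripper":100,"travel":[0,0,-0.02],"twist":0},{"gripper":100,"travel":[0,0,-0.035],"twist":0},{"gripper":100,"travel":[0,0,-0.035],"twist":0},{"gripper":100,"travel":[0,0,-0.035],"twist":0}]' >/dev/null
python3 -m handwheel '[{"gripper":100,"travel":[0,-0.035,-0.01],"twist":0},{"gripper":100,"travel":[0,-0.035,-0.01],"twist":0},{"gripper":100,"travel":[0,-0.035,-0.01],"twist":0},{"gripper":100,"travel":[0,-0.035,-0.01],"twist":0},{"gripper":100,"travel":[0,-0.035,-0.01],"twist":0}]' >/dev/null
python3 -m handwheel '[{"gripper":100,"travel":[0,-0.03,0],"twist":0},{"gripper":100,"travel":[0,-0.02,0],"twist":0},{"gripper":100,"travel":[0,0,0],"twist":0},{"gripper":100,"travel":[0,0,0],"twist":0}]'
python3 - <<'E'
from h import *
f=env.grab_frame('top');im=f['frame'][...,::-1].copy();im=cv2.resize(im[110:290,90:390],(800,480),interpolation=cv2.INTER_CUBIC)
cv2.imwrite('pics/t9.png',im)
f=env.grab_frame('scene')
cv2.imwrite('pics/s9.png',cv2.resize(f['frame'][60:320,140:440,::-1],(690,598),interpolation=cv2.INTER_CUBIC))
E
```

```text
time_s: 24.27
ee_pos: [626.4, -126.2, 243.0]
ee_rot: [-180.0, -0.0, 81.8]
force: [0.0, 0.6, 0.2]
gripper_width: 85.0
time_s: 25.43
ee_pos: [403.1, -94.0, 418.8]
ee_rot: [179.9, 0.0, 81.8]
force: [0.3, -0.6, 0.2]
gripper_width: 91.3
```

View pics/t9.png

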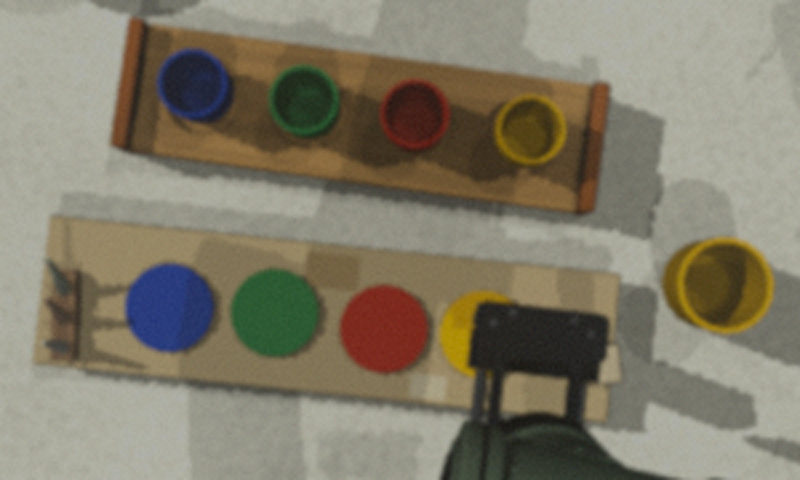

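View pics/s9.png

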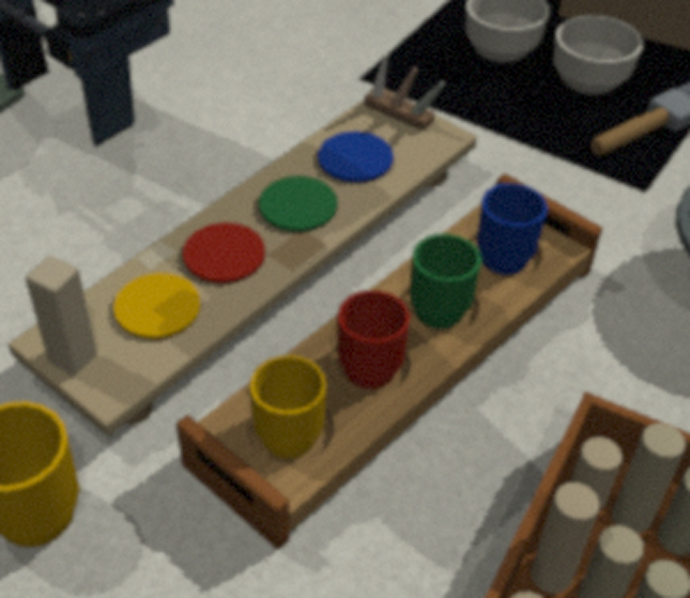

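All four cups stand upright in their pockets in the right order. The discs look undisturbed.

Run:
```python
from h import *
f=env.grab_frame('top')
g=lambda x,y:(90+x/2.667-.3,110+y/2.667-.3)
for p,q in zip([(195,85),(305,101),(415,115),(530,130)],[(668.8,141.2),(653.7,50.4),(640.4,-37),(625.3,-126)]): print(np.round(w(f,g(*p),96)[:2]-q,1))
print(env.job_done())
```

```text
[-1.1 -2.8]
[-1.   0.4]
[-1.2  0.1]
[-0.4 -2.5]
the job is handed in; nothing more can be done
None
```

All four cups are in the rack in shelf order (blue, green, red, yellow from the left), and the job is handed in at about 25.5 s. I took the smaller yellow cup on the shelf; the larger yellow one standing off the shelf was left alone.

- **Placement:** each cup was lowered until it touched the pocket floor (about 3–12 N) and then released. The last top view puts every cup within 3 mm of its pocket centre, and all four look upright in the scene view.
- **Discs:** in the last scene view all four lie where they were. I judged this by eye and did not measure it. In the top view the arm partly hid the yellow disc.
- **Mended:** the close look over red showed my first estimate about 3–4 mm off, so I corrected it before gripping. No check failed.

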